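# Vent the foam sprayer jug and take off its safety cap

### The job

The white foam-cleaner jug is under pressure and has to be opened for a refill: first squeeze the orange trigger fully against its black grip and let it spring all the way back, then press the red safety cap down and, keeping it pressed, twist it anticlockwise (seen from above) until it is free, and lift it off. The job finishes while holding: end with the cap still in the gripper, upright and steady, about 6 cm straight above the neck it came from, touching nothing else. Leave the lemon, garlic, matchbox and whetstone where they are.

Things in the scene. Friction and masses are not known exactly. Their poses are not given: they have to be found in the camera images.
- jug: White oblong sprayer jug in a black stand fixed to the worktop; it cannot move. 94 x 234 mm (stand 112 x 250), shoulder 112 mm above the worktop. Origin on the worktop under its middle; x to its back (green label and trigger are on its -x side), y along its length, z up. The cap's axis is at x 0, y +65 mm, the black spray grip at x +2, y -65 mm. Place and yaw vary.
- cap: Loose red ribbed cap, closed top, 59 mm wide, 36 mm high, 40 g; origin at the centre of its lower rim, z up. A white bar on top marks its +x, which starts along the jug's +x within 0.1 rad. Shut, its rim is 11 mm above the shoulder (123 mm above the worktop) and it is locked against turning; a spring pushes it up with 4 N, 10 N when pressed to the stop 9 mm lower.
- cap_top (a point): Centre of the cap's top face, 159 mm above the worktop when shut. Pressed 6.5 mm or more, the cap turns easily anticlockwise seen from above (clockwise is always blocked); held down and turned by 50 to 125 degrees (75 is good) from shut, it comes straight up off the neck; with less turn it stays caught.
- neck_top (a point): Centre of the top of the jug's fixed neck, inside the cap, 146 mm above the worktop (the shut cap's top is 13 mm above it, its rim 23 mm below). Jug frame: x 0, y +65 mm.
- trigger (a joint): Orange sprung trigger, 16 mm wide, on a level hinge under the front of the grip's head: 0 rad released, 0.30 rad fully squeezed towards the grip (its front moves about 10 mm towards the jug's +x). It needs 2 to 5 N, best applied low on the blade, and springs back by itself.
- trigger_front (a point): Middle of the trigger's front face (facing the jug's -x), near its lower end: released, at x -39, y -65 mm in the jug frame, 133 mm above the worktop. The blade hangs, slanting forward, from 162 down to 127 mm above the worktop.
- grip_back (a point): On the rear face of the fixed black grip (24 x 24 mm column), 142 mm above the worktop, at x +14, y -65 mm in the jug frame, 53 mm behind the released trigger's front. The grip's head above spans x -27 (orange nozzle -29) to +13 mm and heights 162 to 184 mm, so from above one finger passes before the trigger and one behind the grip.
- lemon_a: a yellow lemon, 72x57x58 mm, loose, lies on the worktop beside the jug; leave it alone. Origin under its middle.
- garlic_a: a garlic bulb, 48x50x51 mm, loose, lies on the worktop beside the jug; leave it alone. Origin under its middle.
- matchbox: a small red matchbox, 36x56x15 mm, loose, lies on the worktop beside the jug; leave it alone. Origin under its middle.
- whetstone: a grey and brown whetstone, 48x170x25 mm, loose, lies on the worktop beside the jug; leave it alone. Origin under its middle.
There are look-alikes about, which are no part of the job. What is shaped like the cap but green is not meant.

How it is judged:
On the way, in this order (a step that is already met when the one before it is completed fails the run):
1. the trigger is squeezed fully (at least 0.25 of 0.30 rad) (value of joint trigger above 0.25 rad), for 0.1 s.
2. the trigger has sprung back (under 0.04 rad) with the cap still shut (value of joint trigger below 0.04 rad and z of cap in the frame of jug below 0.129 m and angle between the x axis of cap and the x axis of jug, either way round below 0.3 rad), for 0.1 s.
3. the cap is pressed down at least 5 mm, not yet turned (z of cap in the frame of jug below 0.118 m and angle between the x axis of cap and the x axis of jug, either way round below 0.3 rad), for 0.05 s.
4. the cap is twisted by at least 43 degrees while still down on the neck (z of cap in the frame of jug below 0.126 m and angle between the x axis of cap and the x axis of jug, either way round above 0.75 rad), for 0.05 s.
At the end, for the whole second after the job is handed in: The fingers hold the cap (over 2 N of contact) free of the jug, its rim 35 to 160 mm above where it sat when shut and within 40 mm sideways of the neck's axis, tilted less than 20 degrees, moving less than 30 mm/s; the trigger is released (under 0.04 rad) (z of cap in the frame of jug between 0.158 and 0.283 m and horizontal distance between cap and neck_top below 0.04 m and angle between cap's own z axis and vertical below 0.35 rad and contact force between the fingers and cap above 2 N and contact force between jug and cap below 0.2 N and linear speed of cap below 0.03 m/s and value of joint trigger below 0.04 rad); the arm keeps its last pose, push and grip.
It fails at once if the lemon is shifted by more than 30 mm (distance of lemon_a from where it was at the start of the episode above 0.03 m).
It fails at once if the garlic is shifted by more than 30 mm (distance of garlic_a from where it was at the start of the episode above 0.03 m).
It fails at once if the matchbox is shifted by more than 30 mm (distance of matchbox from where it was at the start of the episode above 0.03 m).
It fails at once if the whetstone is shifted by more than 30 mm (distance of whetstone from where it was at the start of the episode above 0.03 m).
It also fails if it takes over 48 s, if anything falls off the work surface, if the arm or the gripper's body presses on something with over 40 N, if the wrist force passes 120 N, or if a joint passes its speed limit or range.

### The arm

A 6-joint arm with a two-finger parallel gripper is mounted at the origin on a cart in front of the work surface, level with it; the furniture and walls round the work are solid. World frame = base frame: x ahead of the robot, y to its left, z up, the work surface at z = 0. Lengths are in m, angles in rad, forces in N, time in s.
With the tool pointing down it reaches from about 0.425 to 0.95 m from the base axis. Payload 3.5 kg.
Tool frame: the origin (TCP) lies between the finger pads; the fingertips stand 25 mm ahead of it and the grasp point (between the pads) lies 6 mm ahead of it; z points along the fingers, y is the line along which they close (so a half turn about z gives the same grasp; the last joint's range is limited). The gripper opens to 85 mm and grips with 20 to 120 N. Pads are 22 mm wide; open, the fingers measure 114 mm over their backs; the gripper's body (76 mm by 85 mm) begins 54 mm behind the grasp point. The pads swing forward as they close: fully open they stand 13 mm farther back than shut.
Start: joints at [1.133, 0.286, 1.577, -0, 1.279, -0.15], TCP at [0.192, 0.647, 0.234] pointing down, gripper open.
Joint ranges: [-2.77, 2.77], [-0.9, 2.22], [0.21, 2.48], [-1.53, 4.67], [0.24, 2.81], [-2.84, 2.84]. Speed limits (rad/s): [2.79, 2.79, 3.14, 3.14, 3.14, 3.14].

### API

Orientations are given as [roll, pitch, yaw] about the fixed x, y, z axes, in that order (R = Rz(yaw) Ry(pitch) Rx(roll)).
In Python, from bench import bot gives the robot as it stands. The module is installed in compiled form; this text tells all that it offers.
- The arm moves only by the tool nudge_tcp, called after "Call:" by a JSON object that holds its "name" and its "arguments", one argument or row to a line. Schema: {"type":"object","properties":{"motion":{"type":"array","items":{"type":"number"},"minItems":7,"maxItems":35},"squeeze":{"type":"number"},"only":{"type":"string"},"quiet":{"type":"boolean"},"lines":{"type":"string"}},"required":["motion"],"additionalProperties":false}. motion is one flat list of numbers that holds 1 to 5 rows one after another, with no inner brackets; each row has 7 numbers: a rotation vector rx, ry, rz in units of 0.25 rad, then dx, dy, dz in units of 50 mm, then the finger opening in m; each row is the pose to reach, as a shift and turn from the pose commanded when the call began, along the tool's axes at that moment; what a row does not reach only later rows make up. A row lasts 1/12 s, in which the tool goes at most 0.0417 m and 0.125 rad, less where a joint would pass 70% of its speed; a pose out of reach is approached as far as the arm can. The fingers move at their own pace and stop on an object; squeeze is the grip in N (left out, the last holds). Time passes only in rows, so rows that do not move let the fingers close. The tool returns the time, the measured TCP pose, the force, the opening and the grip force at its end. only (a regular expression) keeps the lines of the reply that match it, lines (a string "A,B") keeps lines A to B, and quiet returns only ok. Input that does not fit is refused with a message, and nothing moves.
- bot.observe(): the state, without advancing time (a new reading comes with each control period).
- bot.camera(name): name is "scene" or "side" or "wrist"; returns a dict with "image" (384x512x3 uint8, red, green, blue), "camera_matrix" (3x3 intrinsics, pixels), "k1" (the pictures are not rectified: a ray, as slopes to the right and down, at radius r is drawn at 1 + k1 r^2 times it, then the intrinsics apply), "rvec" (rotation vector, rad) and "tvec" (3), from world to camera coordinates, as OpenCV has them; the wrist camera has in their place "T_tool_cam" (4x4, takes a point from camera to tool coordinates, whose origin is the TCP and whose axes are the flange's). Camera axes: x right, y down, z forward; pixel columns grow to the right and rows downward; lengths in m; the calibration is good to about 2 mm. A picture is of the moment at which its call begins: read the wrist's pose just before it. There is no depth.
- bot.sign_off(): hands the job in; it is judged then, once.
Trained networks look in the newest picture that a camera, given by its name, has taken for a name from the list of things; names that differ only in an ending like _2 or _b are one class to them, and where a whole thing is asked for, a point or a joint stands for the part that bears it (a point fixed in the world has none). Each returns a list of dicts, best first, with "conf" (0 to 1); they miss things now and then, are a little off and sometimes report something else, mostly with a low value. They report only what shows in the picture. A call takes as long as a camera call. They do not tell look-alikes from the thing itself.
- bot.look_for(thing, camera): "location" ([column, row] in pixels, amid what is visible of it).
The state is a dict: "clock": time; "qpos": joint angles; "joint_velocities": joint speeds; "joint_efforts": joint torques, N m; "position": TCP position; "eef_rot": TCP orientation; "ft_force": force on the tool from outside, world axes, zero at the start; "torque": the same for the moment, N m; "gripper_width": finger opening in m; "grasp_force": force on a finger pad.
Only numpy, scipy, OpenCV 4.12 (cv2) and the standard library are available. Lean on these libraries where they do the work, as an engineer would, in place of code of your own. Each camera call takes 0.05 s, during which the arm holds its last target. There are 200 camera calls.

## Working session

There is one attempt and no reset: what is moved stays moved. The work goes in short steps, Python scripts to look and compute and a tool call to move; the robot and the scene stay as the last step left them, time stands still between calls to the robot, and variables do not carry over. Pictures are saved under pics/ and viewed, at most 12 in all, crops included, and the job is handed in when it is done.

```bash
mkdir -p pics; cat > h.py <<'E'
import numpy as np, cv2
from bench import bot
from scipy.spatial.transform import Rotation as R
def snap(n):
    s=bot.observe(); c=bot.camera(n)
    K=np.array(c["camera_matrix"])
    if n=="wrist":
        T=np.array(c["T_tool_cam"]); W=np.eye(4); W[:3,:3]=R.from_euler('xyz',s["eef_rot"]).as_matrix(); W[:3,3]=s["position"]
        M=W@T; Rc=M[:3,:3]; o=M[:3,3]
    else:
        Rw=cv2.Rodrigues(np.array(c["rvec"],float))[0]; Rc=Rw.T; o=-Rc@np.array(c["tvec"]).ravel()
    return dict(im=c["image"],K=K,k1=c["k1"],R=Rc,o=o)
def ray(c,p):
    x,y=(p[0]-c["K"][0,2])/c["K"][0,0],(p[1]-c["K"][1,2])/c["K"][1,1]
    u,v=x,y
    for _ in range(20):
        f=1+c["k1"]*(u*u+v*v); u,v=x/f,y/f
    d=c["R"]@np.array([u,v,1]); return d/np.linalg.norm(d)
def proj(c,P):
    q=c["R"].T@(np.array(P)-c["o"]); u,v=q[:2]/q[2]; f=1+c["k1"]*(u*u+v*v)
    return np.array([c["K"][0,0]*u*f+c["K"][0,2],c["K"][1,1]*v*f+c["K"][1,2]])
def tri(*cp):
    A=np.zeros((3,3));b=np.zeros(3)
    for c,p in cp:
        d=ray(c,p);Q=np.eye(3)-np.outer(d,d);A+=Q;b+=Q@c["o"]
    P=np.linalg.solve(A,b); return P,[np.round(proj(c,P)-p,1) for c,p in cp]
def atz(c,p,z):
    d=ray(c,p);return c["o"]+d*(z-c["o"][2])/d[2]
def save(c,n): cv2.imwrite("pics/"+n,c["im"][:,:,::-1])
E
python3 - <<'E'
from h import *
names="cap cap_top neck_top trigger trigger_front grip_back jug lemon_a garlic_a matchbox whetstone".split()
ims=[]
for n in("scene","side","wrist"):
    c=snap(n); ims.append(c["im"]); print(n,np.round(c["o"],3))
    for t in names:
        print(t,[(np.round(d["location"]).tolist(),round(d["conf"],2)) for d in bot.look_for(t,n)[:3]])
g=np.zeros((600,800,3),np.uint8)
for i,m in enumerate(ims):
    g[(i//2)*300:(i//2)*300+300,(i%2)*400:(i%2)*400+400]=cv2.resize(m,(400,300),interpolation=cv2.INTER_AREA)
cv2.imwrite("pics/a.png",g[:,:,::-1])
print(bot.observe())
E
```

```text
scene [ 0.091 -0.418  0.654]
cap [([220.0, 172.0], 0.87), ([305.0, 257.0], 0.73), ([337.0, 212.0], 0.71)]
cap_top [([340.0, 210.0], 0.83), ([291.0, 201.0], 0.65), ([224.0, 167.0], 0.58)]
neck_top [([240.0, 215.0], 0.85)]
trigger [([238.0, 202.0], 0.42), ([212.0, 250.0], 0.37)]
trigger_front [([242.0, 200.0], 0.6)]
grip_back [([242.0, 214.0], 0.6)]
jug [([243.0, 213.0], 0.64), ([238.0, 204.0], 0.55)]
lemon_a [([196.0, 183.0], 0.7)]
garlic_a [([186.0, 212.0], 0.68)]
matchbox [([268.0, 267.0], 0.7)]
whetstone [([208.0, 247.0], 0.59)]
side [0.286 0.733 0.493]
cap [([255.0, 209.0], 0.77), ([269.0, 190.0], 0.55)]
cap_top [([227.0, 218.0], 0.95), ([228.0, 197.0], 0.69), ([259.0, 210.0], 0.65)]
neck_top [([279.0, 240.0], 0.95)]
trigger [([308.0, 188.0], 0.49)]
trigger_front [([311.0, 189.0], 0.43)]
grip_back [([283.0, 242.0], 0.97), ([258.0, 211.0], 0.45)]
jug [([278.0, 238.0], 0.66)]
lemon_a [([224.0, 287.0], 0.59)]
garlic_a [([288.0, 292.0], 0.65)]
matchbox [([326.0, 228.0], 0.52)]
whetstone [([327.0, 265.0], 0.78)]
wrist [0.117 0.669 0.374]
cap []
cap_top []
neck_top []
trigger []
trigger_front []
grip_back []
jug []
lemon_a []
garlic_a []
matchbox []
whetstone []
{'clock': 1.8, 'qpos': array([ 1.13299637e+00,  2.86285967e-01,  1.57668844e+00,  1.16914081e-05,
        1.27862535e+00, -1.49994864e-01]), 'joint_velocities': array([-0.00085408,  0.00010504,  0.00039822,  0.00100212, -0.00105537,
        0.00224246]), 'joint_efforts': array([-9.26018147e-04, -4.05938137e+01, -2.92931664e+01, -1.98086896e-04,
        4.59851453e-04,  3.08977313e-06]), 'position': array([0.1915569 , 0.64723341, 0.2338405 ]), 'eef_rot': array([-3.14158730e+00, -1.21325201e-05,  2.85378420e+00]), 'ft_force': array([-0.16435464, -0.36703795, -0.57120809]), 'torque': array([ 0.02665171, -0.05424318,  0.0115959 ]), 'grasp_force': 0.0, 'gripper_width': 0.08547203294453436}
```

View pics/a.png

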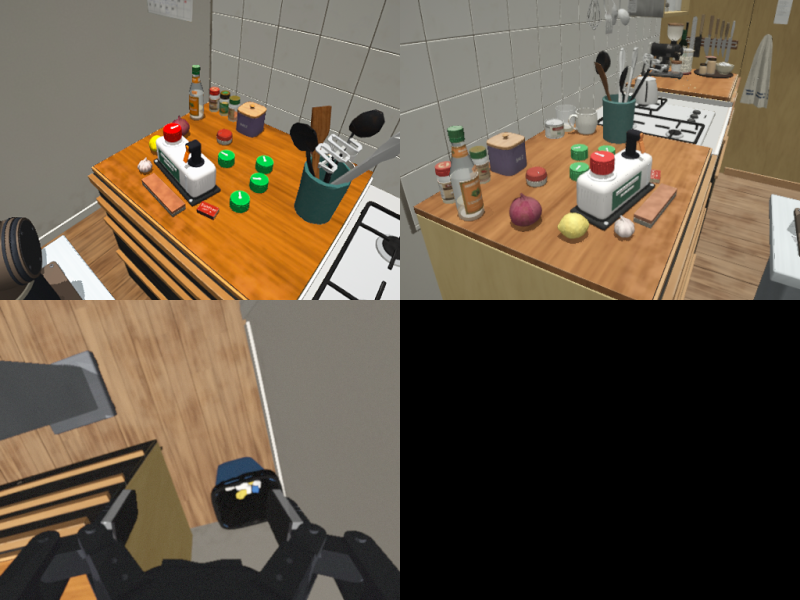

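The picture shows the jug with one red cap on its neck, at scene ≈(220,168) and side ≈(258,209). Look-alikes are the green caps at scene (290,201), (340,210), (332,233), (307,257), and a red-lidded jar at (287,175). Only the red one on the jug's neck fits. I'll confirm it in enlarged crops.

```bash
python3 - <<'E'
from h import *
a=snap("scene");b=snap("side")
A=cv2.resize(a["im"][145:265,185:285],(400,480),interpolation=cv2.INTER_CUBIC)
B=cv2.resize(b["im"][155:295,225:340],(394,480),interpolation=cv2.INTER_CUBIC)
cv2.imwrite("pics/b.png",np.hstack([A,B])[:,:,::-1])
for c in(a,b):
    h=cv2.cvtColor(c["im"],cv2.COLOR_RGB2HSV)
    m=(((h[...,0]<6)|(h[...,0]>172))&(h[...,1]>170)&(h[...,2]>80)).astype(np.uint8)
    n,l,s,ce=cv2.connectedComponentsWithStats(m)
    print([(s[i].tolist(),np.round(ce[i],1).tolist()) for i in range(1,n) if s[i,4]>60])
P=tri((a,(220,172)),(b,(255,209)));print(P)
for n,p in(("lemon",(196,183)),("garlic",(186,212)),("match",(268,267)),("whet",(208,247))): print(n,atz(a,p,.02))
E
```

```text
[([268, 113, 13, 9, 76], [274.0, 117.7]), ([209, 157, 24, 25, 464], [220.4, 169.4]), ([278, 166, 19, 14, 221], [286.9, 172.6]), ([252, 257, 28, 20, 222], [265.8, 267.6])]
[([243, 201, 31, 22, 483], [257.9, 213.0]), ([46, 215, 18, 11, 121], [54.7, 220.5])]
(array([0.56139084, 0.13838822, 0.13360502]), [array([ 0.9, -1.3]), array([1.4, 1.6])])
lemon [0.57243233 0.26841125 0.02      ]
garlic [0.4728246  0.19031659 0.02      ]
match [ 0.48223668 -0.09154528  0.02      ]
whet [0.4303991  0.05354454 0.02      ]
```

View pics/b.png

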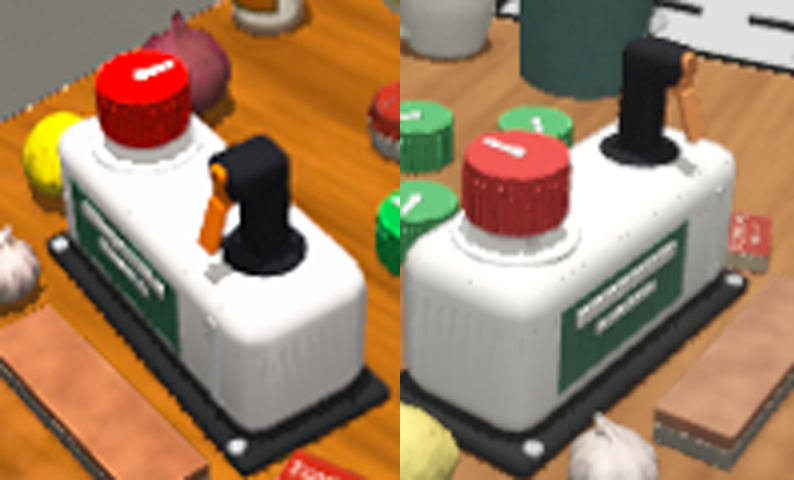

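```bash
python3 - <<'E'
from h import *
from scipy.optimize import least_squares
a=snap("scene");b=snap("side")
obs={"cap":((220.7,164.2),(259.1,200.5)),"trigtip":((236.7,207),(312,194.4)),"head":((247.5,183.7),(300.9,169.6)),
"boltG":((200.5,205.8),(264.4,286.2)),"boltM":((244.2,256.8),(324.2,237.5))}
P={}
for k,(p,q) in obs.items():
    P[k],r=tri((a,p),(b,q));print(k,np.round(P[k],4),r)
print("bolt dist",np.linalg.norm(P["boltG"]-P["boltM"]))
v=P["boltG"]-P["boltM"];print("yaw bolts",np.arctan2(-v[0],v[1]))
mod={"cap":(0,.065,.159),"trigtip":(-.041,-.065,.128),"head":(-.007,-.065,.184)}
def f(x):
    r=[]
    for k,m in mod.items():
        W=R.from_euler('z',x[2]).apply(m)+[x[0],x[1],x[3]]
        r+=list(proj(a,W)-obs[k][0])+list(proj(b,W)-obs[k][1])
    return r
s=least_squares(f,[.55,.08,-.2,0]);print(s.x,np.round(s.fun,1))
for k,m in {**mod,"tf":(-.039,-.065,.133),"gb":(.014,-.065,.142)}.items(): print(k,R.from_euler('z',s.x[2]).apply(m)+[s.x[0],s.x[1],0])
E
```

```text
cap [0.5588 0.1351 0.155 ] [array([-0.3,  0.4]), array([-0.4, -0.5])]
trigtip [0.4938 0.0145 0.1293] [array([-0.1,  0.2]), array([-0.2, -0.2])]
head [0.5244 0.0103 0.1783] [array([-0.5,  0.8]), array([-0.6, -0.8])]
boltG [0.5193 0.1892 0.0102] [array([-0.5,  0.6]), array([-0.9, -0.8])]
boltM [ 0.4698 -0.0258  0.0103] [array([-0.8,  0.9]), array([-1. , -0.8])]
bolt dist 0.22066826520467775
yaw bolts -0.22597164935873768
[ 0.54548712  0.07148963 -0.19592057 -0.00308933] [-0.5  0.2 -0.1 -0.8 -0.8  1.7  0.   2.1  0.4 -0.3 -1.1 -2.3]
cap [0.55814064 0.13524611 0.159     ]
trigtip [0.49261798 0.01571461 0.128     ]
head [0.52596752 0.00909584 0.184     ]
tf [0.49457971 0.01532527 0.133     ]
gb [0.54656576 0.00500778 0.142     ]
```

```bash
cat >> h.py <<'E'
def go(x,y,z,yaw):
    """shift/turn in the tool axes from the current pose to (x,y,z), tool down, yaw"""
    s=bot.observe(); Rt=R.from_euler('xyz',s["eef_rot"]); Rg=R.from_euler('xyz',[np.pi,0,yaw])
    print("t",s["clock"],"rot",np.round((Rt.inv()*Rg).as_rotvec(),4),"d",np.round(Rt.inv().apply(np.array([x,y,z])-s["position"]),4))
E
python3 - <<'E'
from h import *
go(.5275,.0095,.30,1.361)
E
```

```text
t 2.0 rot [-0.      0.      1.4928] d [-0.5031 -0.5162 -0.0662]
```

The rows are not in the units I measure in: shifts go in units of 50 mm and turns go in units of 0.25 rad. I convert before sending: -0.15 m is -3, -0.147 m is -2.94, 0.61 rad is 2.44.

Call:
{"name": "nudge_tcp", "arguments": {
  "motion": [0,0,0.48,-0.6,-0.6,-0.4,0.085,0,0,1,-1.2,-1.2,-0.8,0.085,0,0,1.48,-1.8,-1.8,-1.32,0.085,0,0,1.96,-2.36,-2.4,-1.32,0.085,0,0,2.44,-2.94,-3,-1.32,0.085]
}}

```text
clock: 2.42
position: [0.2836, 0.4753, 0.3021]
eef_rot: [3.136, -0.001, 2.239]
ft_force: [-0.0, 0.4, -0.4]
gripper_width: 0.0849
grasp_force: 0.0
```

```bash
python3 -c "
from h import *
go(.5275,.0095,.30,1.361)"
```

```text
t 2.4167 rot [ 0.0044 -0.003   0.878 ] d [-0.5167 -0.0972  0.0012]
```

Call:
{"name": "nudge_tcp", "arguments": {
  "motion": [0,0,0.48,-0.8,-0.16,0,0.085,0,0,0.96,-1.6,-0.3,0,0.085,0,0,1.44,-2.4,-0.46,0,0.085,0,0,1.92,-3.2,-0.6,0,0.085,0,0,2.4,-4,-0.76,0,0.085]
}}

```text
clock: 2.83
position: [0.378, 0.2941, 0.2995]
eef_rot: [3.14, -0.0, 1.638]
ft_force: [1.4, -0.2, 0.0]
gripper_width: 0.085
grasp_force: 0.0
```

```bash
python3 -c "
from h import *
go(.5275,.0095,.30,1.361)"
```

```text
t 2.8333 rot [ 0.001  -0.0006  0.2773] d [-0.294   0.13   -0.0005]
```

Call:
{"name": "nudge_tcp", "arguments": {
  "motion": [0,0,0.48,-0.74,0.32,0,0.085,0,0,0.8,-1.48,0.66,0,0.085,0,0,1.108,-2.24,1,0,0.085,0,0,1.108,-3,1.32,0,0.085,0,0,1.108,-3.74,1.66,0,0.085]
}}

```text
clock: 3.25
position: [0.4744, 0.1133, 0.2996]
eef_rot: [3.14, -0.0, 1.366]
ft_force: [-0.1, -0.2, 0.2]
gripper_width: 0.085
grasp_force: 0.0
```

Call:
{"name": "nudge_tcp", "arguments": {
  "motion": [0,0,0,-0.74,0,0,0.085,0,0,0,-1.48,0,0,0.085,0,0,0,-1.8,0,0,0.085,0,0,0,-1.8,0,0,0.085]
}}

```text
clock: 3.58
position: [0.4554, 0.0244, 0.2992]
eef_rot: [3.141, 0.001, 1.362]
ft_force: [0.5, 0.6, 0.1]
gripper_width: 0.085
grasp_force: 0.0
```

```bash
python3 - <<'E'
from h import *
go(.5275,.0095,.30,1.361)
c=snap("wrist");save(c,"c.png")
print(c["o"])
for t in "cap cap_top neck_top trigger trigger_front grip_back".split():
    print(t,[(np.round(d["location"]).tolist(),round(d["conf"],2)) for d in bot.look_for(t,"wrist")[:3]])
x=[.5455,.0715,-.205]
for k,m in {"cap":(0,.065,.159),"trigtip":(-.041,-.065,.128),"head":(-.007,-.065,.184),"gripc":(.002,-.065,.184)}.items():
    print(k,proj(c,R.from_euler('z',x[2]).apply(m)+[x[0],x[1],0]))
E
```

```text
t 3.5833 rot [0.0005 0.0009 0.0009] d [ 0.0004  0.0736 -0.0007]
[0.47143429 0.10050636 0.43896412]
cap [([416.0, 130.0], 0.97), ([343.0, 233.0], 0.86), ([459.0, 194.0], 0.71)]
cap_top [([340.0, 233.0], 0.98), ([408.0, 224.0], 0.93), ([416.0, 130.0], 0.79)]
neck_top [([308.0, 118.0], 0.94), ([240.0, 129.0], 0.65), ([241.0, 26.0], 0.25)]
trigger [([297.0, 174.0], 0.7)]
trigger_front [([296.0, 176.0], 0.52)]
grip_back [([306.0, 121.0], 0.82)]
cap [345.69712602  38.56736647]
trigtip [291.56007968 172.02985744]
head [334.68139126 186.58895744]
gripc [344.26049508 186.55279082]
```

View pics/c.png

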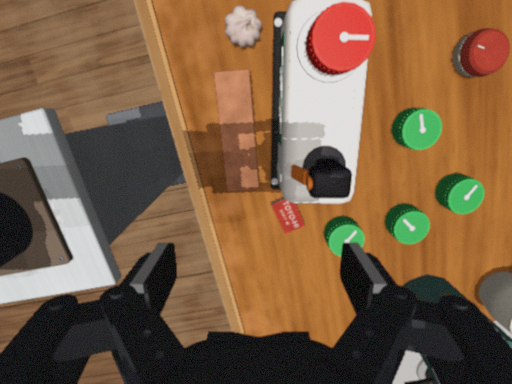

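The wrist view shows the red cap on the jug at (343,37) with its white bar pointing right (the jug's +x). The trigger is at (302,180), the grip head at about (332,181), and the stand bolts at (278,21) and (275,186). Next I move over the grip and take a second view.

Scaled: 0.073 m is 1.46, 0.037 m is 0.74.

Call:
{"name": "nudge_tcp", "arguments": {
  "motion": [0,0,0,0,0.74,0,0.085,0,0,0,0,1.46,0,0.085,0,0,0,0,1.46,0,0.085,0,0,0,0,1.46,0,0.085]
}}

```text
clock: 4.27
position: [0.528, 0.013, 0.2977]
eef_rot: [-3.138, -0.0, 1.368]
ft_force: [-0.7, -0.1, 0.6]
gripper_width: 0.0849
grasp_force: 0.0
```

```bash
python3 - <<'E'
from h import *
import pickle
c=snap("wrist");print(c["o"],c["K"][0,0])
pickle.dump(c,open("w2.pkl","wb"))
old=cv2.imread("pics/c.png")[:,:,::-1]
A=cv2.resize(old[0:200,265:385],(360,600),interpolation=cv2.INTER_CUBIC)
B=cv2.resize(c["im"][0:200,130:270],(420,600),interpolation=cv2.INTER_CUBIC)
cv2.imwrite("pics/d.png",np.hstack([A,B])[:,:,::-1])
for im in(old,c["im"]):
    h=cv2.cvtColor(im,cv2.COLOR_RGB2HSV)
    m=(((h[...,0]<4)|(h[...,0]>172))&(h[...,1]>170)&(h[...,2]>200)).astype(np.uint8)
    n,l,s,ce=cv2.connectedComponentsWithStats(m)
    print([(s[i].tolist(),np.round(ce[i],1).tolist()) for i in range(1,n) if s[i,4]>300])
E
```

```text
[0.54406625 0.08895129 0.43745803] 286.7792073919632
[([313, 3, 62, 68, 2769], [343.6, 35.4])]
[([251, 10, 40, 28, 375], [271.0, 22.2])]
```

View pics/d.png

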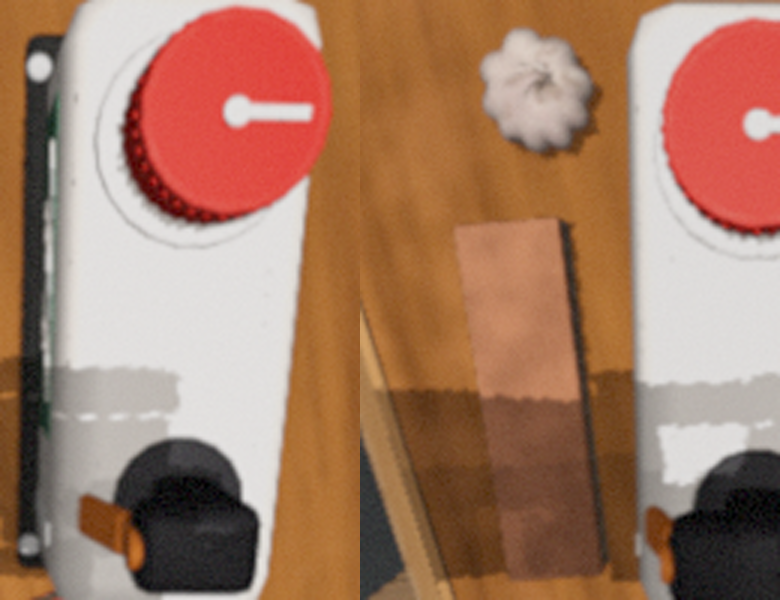

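The left crop shows the cap hub at full-image (344.7,37) with the bar along +x, the bolts at (278,22.3) and (274.7,181.7), and the head's back edge at column 351. The right crop shows the hub at (262.7,41.3) and the head's front edge at column 234. I'll fit the jug pose to these jointly.

```bash
python3 - <<'E'
from h import *
import pickle
from scipy.optimize import least_squares
a=snap("scene");b=snap("side");w2=pickle.load(open("w2.pkl","rb"))
w1=dict(w2)
T=lambda p,e:(R.from_euler('xyz',e).as_matrix(),np.array(p))
r2,p2=T([.528,.013,.2977],[-3.138,0,1.368]);r1,p1=T([.4554,.0244,.2992],[3.141,.001,1.362])
w1["R"]=r1@r2.T@w2["R"];w1["o"]=p1+r1@r2.T@(w2["o"]-p2);print(w1["o"])
V=dict(a=a,b=b,w1=w1,w2=w2)
P,r=tri((w1,(344.7,37)),(w2,(262.7,41.3)));print("cap_top wrist",P,r)
P,r=tri((w1,(344.7,37)),(w2,(262.7,41.3)),(a,(220.7,164.2)),(b,(259.1,200.5)));print("cap_top all",P,r)
def f(x):
    J=lambda m:R.from_euler('z',x[2]).apply(m)+[x[0],x[1],0]
    r=[]
    def add(v,m,p,w=1):
        e=(proj(V[v],J(m))-p)*V[v]["K"][0,0]**-1*300/ (1 if v[0]=="w" else .5)*.5*w; r.extend(e)
    c=(0,.065,.159)
    for v,p in(("a",(220.7,164.2)),("b",(259.1,200.5)),("w1",(344.7,37)),("w2",(262.7,41.3))): add(v,c,p)
    for s,l in((1,(("a",(200.5,205.8)),("b",(264.4,286.2)),("w1",(278,22.3)))),(-1,(("a",(244.2,256.8)),("b",(324.2,237.5)),("w1",(274.7,181.7))))):
        for v,p in l: add(v,(x[3],s*x[4],.01),p)
    add("a",(-.041,-.065,.128),(236.7,207));add("b",(-.041,-.065,.128),(312,194.4));add("w1",(-.041,-.065,.128),(292,170.5))
    r.append(proj(w1,J((.013,-.065,.184)))[0]-351);r.append(proj(w2,J((-.027,-.065,.184)))[0]-234)
    return r
s=least_squares(f,[.55,.08,-.2,-.05,.11],loss="soft_l1");x=s.x;print(x,np.round(f(x),1))
J=lambda m:R.from_euler('z',x[2]).apply(m)+[x[0],x[1],0]
print("cap",J((0,.065,.159)),"tf",J((-.039,-.065,.133)),"gb",J((.014,-.065,.142)))
t=J((-.0045,-.065,0));go(t[0],t[1],.143,np.pi/2+x[2])
E
```

```text
[0.4713784  0.10051146 0.43888095]
cap_top wrist [0.55711015 0.1360804  0.16194453] [array([-0. ,  0.1]), array([-0. , -0.1])]
cap_top all [0.55847376 0.13641696 0.15537222] [array([-0.7,  0.9]), array([1.3, 0.6]), array([-0.7,  0.2]), array([-0.5, -0.3])]
[ 0.54457299  0.07245733 -0.20876202 -0.05069817  0.11071322] [-0.7 -0.8 -0.1 -1.6  0.   0.3  0.5  0.2 -1.2  0.5 -0.5  0.1 -0.2  0.2
 -0.3  0.3 -1.5 -0.6  0.1 -0.1 -1.6  0.6  0.5  0.9 -0.9  0.4  3.6 -0.5]
cap [0.55804417 0.13604606 0.159     ] tf [0.49294856 0.0169513  0.133     ] gb [0.54479784 0.00596711 0.142     ]
t 4.4167 rot [-0.0001 -0.0001  0.0059] d [-0.0033  0.0007  0.1563]
```

Scaled: 0.135 m is 2.7, 0.12 m is 2.4.

Call:
{"name": "nudge_tcp", "arguments": {
  "motion": [0,0,0,-0.06,0,0.6,0.085,0,0,0,-0.06,0,1.2,0.085,0,0,0,-0.06,0,1.8,0.085,0,0,0,-0.06,0,2.4,0.085,0,0,0,-0.06,0,2.7,0.085],
  "squeeze": 20
}}

```text
clock: 4.83
position: [0.5237, 0.0103, 0.161]
eef_rot: [-3.137, 0.0, 1.367]
ft_force: [-0.3, 0.4, -0.7]
gripper_width: 0.085
grasp_force: 0.0
```

Call:
{"name": "nudge_tcp", "arguments": {
  "motion": [0,0,0,0,0,0.2,0.085,0,0,0,0,0,0.4,0.085,0,0,0,0,0,0.4,0.085]
}}

```text
clock: 5.08
position: [0.5256, 0.0098, 0.1432]
eef_rot: [-3.14, 0.0, 1.367]
ft_force: [-0.2, -0.7, 0.6]
gripper_width: 0.085
grasp_force: 0.0
```

```bash
python3 -c "
from h import *
c=snap('side');d=snap('scene');w=snap('wrist')
A=cv2.resize(c['im'][150:230,260:360],(400,320));B=cv2.resize(d['im'][150:230,190:290],(400,320))
C=cv2.resize(w['im'][100:280,100:400],(460,276))
o=np.zeros((600,800,3),np.uint8);o[:320]=np.hstack([A,B]);o[322:598,:460]=C
cv2.imwrite('pics/e.png',o[:,:,::-1]);print(bot.observe()['position'])"
```

```text
[0.52753234 0.00938549 0.14575567]
```

View pics/e.png

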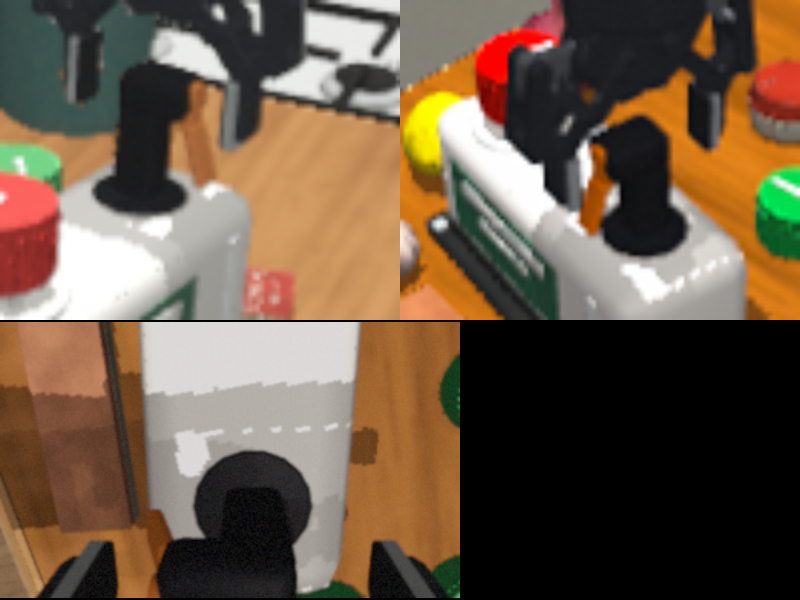

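The side, scene and wrist crops show one finger in front of the orange trigger and one well behind the grip, both clear. Now I squeeze.

Call:
{"name": "nudge_tcp", "arguments": {
  "motion": [0,0,0,0,0,0.04,0.055,0,0,0,0,0,0.04,0.055,0,0,0,0,0,0.04,0.055,0,0,0,0,0,0.04,0.055],
  "squeeze": 20
}}

```text
clock: 5.57
position: [0.5262, 0.0096, 0.1427]
eef_rot: [-3.14, -0.0, 1.367]
ft_force: [-3.3, 0.8, 2.7]
gripper_width: 0.055
grasp_force: 1.7
```

Call:
{"name": "nudge_tcp", "arguments": {
  "motion": [0,0,0,0,0,0,0.04,0,0,0,0,0,0,0.04,0,0,0,0,0,0,0.04,0,0,0,0,0,0,0.04,0,0,0,0,0,0,0.04]
}}

```text
clock: 5.98
position: [0.5223, 0.0105, 0.1423]
eef_rot: [-3.128, 0.001, 1.367]
ft_force: [-16.2, 2.3, 13.5]
gripper_width: 0.0427
grasp_force: 19.7
```

Call:
{"name": "nudge_tcp", "arguments": {
  "motion": [0,0,0,0,0,0,0.03,0,0,0,0,0,0,0.03,0,0,0,0,0,0,0.03]
}}

```text
clock: 6.23
position: [0.5223, 0.0105, 0.1423]
eef_rot: [-3.128, 0.001, 1.367]
ft_force: [-17.0, 2.1, 13.0]
gripper_width: 0.0426
grasp_force: 19.7
```

```bash
python3 -c "
from h import *
c=snap('side');d=snap('scene');w=snap('wrist')
A=cv2.resize(c['im'][150:230,260:360],(400,320));B=cv2.resize(d['im'][150:230,190:290],(400,320))
C=cv2.resize(w['im'][100:280,100:400],(460,276))
o=np.zeros((600,800,3),np.uint8);o[:320]=np.hstack([A,B]);o[322:598,:460]=C
cv2.imwrite('pics/f.png',o[:,:,::-1]);print(bot.observe()['position'])"
```

```text
[0.52226062 0.01050967 0.14231423]
```

View pics/f.png

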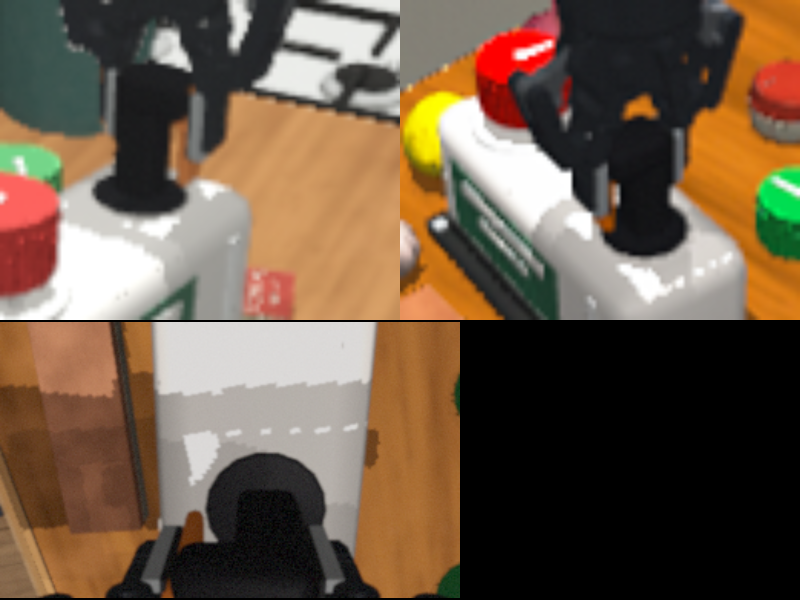

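```bash
python3 - <<'E'
from h import *
x=[.54457,.07246,-.2088]
J=lambda m:R.from_euler('z',x[2]).apply(m)+[x[0],x[1],0]
a=snap("side");b=snap("scene")
def org(c,y0,y1,x0,x1):
    h=cv2.cvtColor(c["im"],cv2.COLOR_RGB2HSV)[y0:y1,x0:x1]
    m=(h[...,0]>5)&(h[...,0]<14)&(h[...,1]>170)&(h[...,2]>60)
    ys,xs=np.nonzero(m); o=[]
    for r in sorted(set(ys)): o.append((int(r+y0),int(xs[ys==r].min()+x0),int(xs[ys==r].max()+x0)))
    return o
print("side",org(a,172,198,300,316));print("scene",org(b,180,212,230,248))
for th in(0,.1,.2,.3):
    # rotate about hinge at x~-22,z .164 
    h=np.array([-.022,0,.164]);p=np.array([-.041,0,.128])-h
    q=R.from_euler('y',-th).apply(p)+h; q[1]=-.065
    print(th,np.round(q,4),proj(a,J(q)),proj(b,J(q)))
E
```

```text
side [(193, 308, 308)]
scene [(195, 243, 243), (204, 241, 241), (205, 240, 243), (206, 240, 240), (207, 242, 243)]
0 [-0.041 -0.065  0.128] [312.65089719 195.62532711] [234.8102165  207.65407305]
0.1 [-0.0373 -0.065   0.1263] [311.02997984 195.85234919] [236.22496251 207.58885395]
0.2 [-0.0335 -0.065   0.1249] [309.37045984 195.89373747] [237.68112633 207.37268476]
0.3 [-0.0295 -0.065   0.124 ] [307.68862318 195.75084254] [239.16482881 207.00899846]
```

The blade tip has moved about 5 px in both views, which matches 0.30 rad, so the trigger is fully squeezed. Releasing.

Call:
{"name": "nudge_tcp", "arguments": {
  "motion": [0,0,0,0,0,0,0.085,0,0,0,0,0,0,0.085,0,0,0,0,0,0,0.085,0,0,0,0,0,0,0.085,0,0,0,0,0,0,0.085]
}}

```text
clock: 6.9
position: [0.5273, 0.0093, 0.1424]
eef_rot: [3.14, -0.0, 1.367]
ft_force: [-1.6, 0.6, -0.1]
gripper_width: 0.0849
grasp_force: 0.0
```

```bash
python3 -c "
from h import *
c=snap('side');d=snap('scene')
A=cv2.resize(c['im'][150:230,260:360],(400,320));B=cv2.resize(d['im'][150:230,190:290],(400,320))
cv2.imwrite('pics/g.png',np.hstack([A,B])[:,:,::-1]);go(.5277,.0089,.240,1.362)"
```

```text
t 7.0 rot [ 0.001  -0.      0.0047] d [-0.0003  0.0008 -0.0977]
```

View pics/g.png

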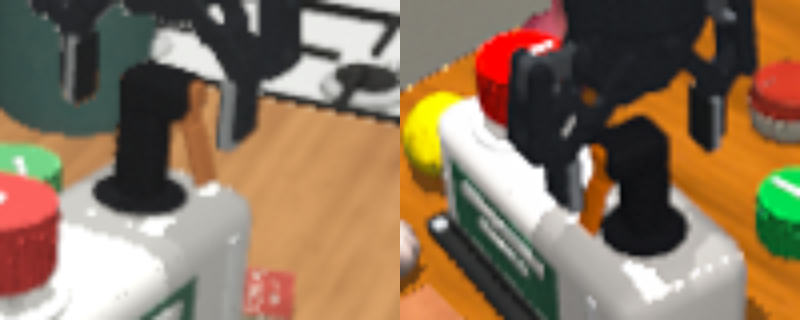

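The blade is back at its starting place (side crop (203,185), scene crop (595,235)), so the trigger is released. Rising and moving over the cap.

Call:
{"name": "nudge_tcp", "arguments": {
  "motion": [0,0,0,0,0,-0.7,0.085,0,0,0,0,0,-1.4,0.085,0,0,0,0,0,-2,0.085,0,0,0,0.6,0.02,-2,0.085,0,0,0,1.2,0.04,-2,0.085]
}}

```text
clock: 7.42
position: [0.5428, 0.0674, 0.2459]
eef_rot: [3.134, -0.001, 1.364]
ft_force: [0.8, -0.2, -0.2]
gripper_width: 0.0853
grasp_force: 0.0
```

Call:
{"name": "nudge_tcp", "arguments": {
  "motion": [0,0,0,0.6,0,0,0.085,0,0,0,1.2,0,0,0.085,0,0,0,1.4,0.04,0,0.085,0,0,0,1.4,0.04,0,0.085,0,0,0,1.4,0.04,0,0.085]
}}

```text
clock: 7.83
position: [0.5569, 0.1358, 0.2419]
eef_rot: [-3.141, 0.001, 1.368]
ft_force: [-0.9, -0.7, 0.6]
gripper_width: 0.0851
grasp_force: 0.0
```

```bash
python3 -c "
from h import *
go(.558,.136,.150,1.362)"
```

```text
t 7.8333 rot [-0.0003  0.0009  0.0059] d [0.0005 0.0011 0.0919]
```

Call:
{"name": "nudge_tcp", "arguments": {
  "motion": [0,0,0,0,0.02,0.6,0.085,0,0,0,0,0.02,1.2,0.085,0,0,0,0,0.02,1.7,0.085,0,0,0,0,0.02,1.94,0.085,0,0,0,0,0.02,1.94,0.085],
  "squeeze": 50
}}

```text
clock: 8.25
position: [0.5554, 0.1342, 0.1413]
eef_rot: [-3.135, 0.002, 1.365]
ft_force: [0.2, 1.5, 0.8]
gripper_width: 0.0846
grasp_force: 0.0
```

Call:
{"name": "nudge_tcp", "arguments": {
  "motion": [0,0,0,0,0,0,0.05,0,0,0,0,0,0,0.05,0,0,0,0,0,0,0.05,0,0,0,0,0,0,0.05,0,0,0,0,0,0,0.05]
}}

```text
clock: 8.67
position: [0.5588, 0.1356, 0.1475]
eef_rot: [3.139, 0.0, 1.367]
ft_force: [-2.2, -0.9, 5.0]
gripper_width: 0.056
grasp_force: 54.1
```

Call:
{"name": "nudge_tcp", "arguments": {
  "motion": [0,0,0,0,0,0,0.05,0,0,0,0,0,0,0.05]
}}

```text
clock: 8.83
position: [0.5588, 0.1355, 0.1474]
eef_rot: [3.139, 0.0, 1.367]
ft_force: [-2.4, -2.6, 5.2]
gripper_width: 0.0565
grasp_force: 54.1
```

```bash
python3 -c "
from h import *
c=snap('side');d=snap('scene')
A=cv2.resize(c['im'][160:240,220:320],(400,320));B=cv2.resize(d['im'][130:210,170:270],(400,320))
cv2.imwrite('pics/i.png',np.hstack([A,B])[:,:,::-1])"
```

```text
(no output)
```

View pics/i.png

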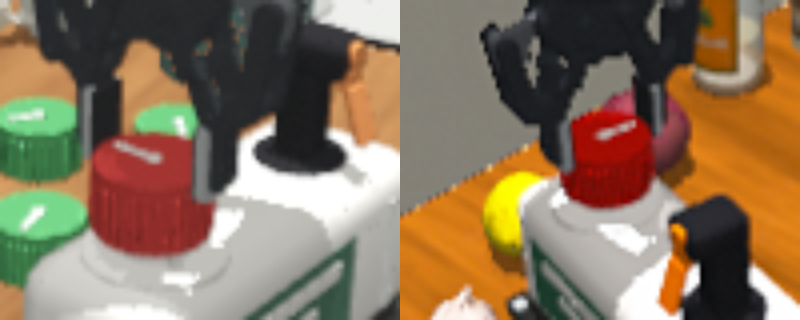

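The cap is gripped by its upper half on both sides, centred and clear of the shoulder. Now I press down.

Scaled: 0.0105 m is 0.21, 0.009 m is 0.18.

Call:
{"name": "nudge_tcp", "arguments": {
  "motion": [0,0,0,0,0,0.06,0.05,0,0,0,0,0,0.12,0.05,0,0,0,0,0,0.18,0.05,0,0,0,0,0,0.21,0.05,0,0,0,0,0,0.21,0.05],
  "squeeze": 60
}}

```text
clock: 9.35
position: [0.5588, 0.1356, 0.1391]
eef_rot: [3.14, 0.001, 1.368]
ft_force: [-7.4, -2.7, 15.5]
gripper_width: 0.0557
grasp_force: 65.8
```

While turning, maintaining z. First call to 0.5 then check.

Call:
{"name": "nudge_tcp", "arguments": {
  "motion": [0,0,-0.32,0,0,0,0.05,0,0,-0.68,0,0,0,0.05,0,0,-1.04,0,0,0,0.05,0,0,-1.4,0,0,0,0.05,0,0,-1.76,0,0,0,0.05]
}}

```text
clock: 9.77
position: [0.5591, 0.1372, 0.1391]
eef_rot: [3.138, -0.002, 1.811]
ft_force: [-6.7, 2.0, 13.2]
gripper_width: 0.0561
grasp_force: 65.6
```

```bash
python3 -c "
from h import *
c=snap('side');d=snap('scene');print(bot.observe()['torque'])
A=cv2.resize(c['im'][160:240,220:320],(400,320));B=cv2.resize(d['im'][130:210,170:270],(400,320))
cv2.imwrite('pics/j.png',np.hstack([A,B])[:,:,::-1])"
```

```text
[0.30547737 1.15093832 0.0465513 ]
```

View pics/j.png

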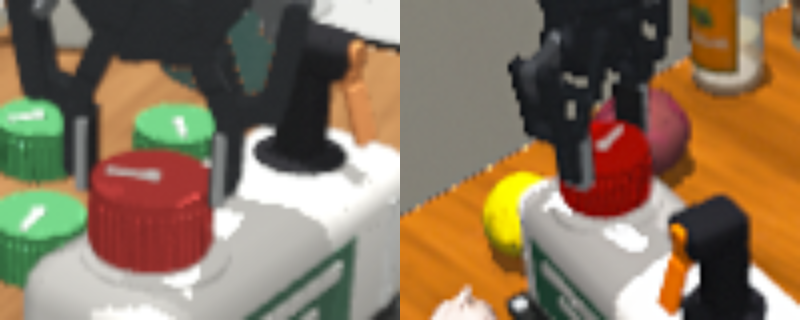

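The cap sits lower, and its bar has turned anticlockwise with the fingers. Continuing to about 75°.

Call:
{"name": "nudge_tcp", "arguments": {
  "motion": [0,0,-0.36,0,0,0,0.05,0,0,-0.72,0,0,0,0.05,0,0,-1.08,0,0,0,0.05,0,0,-1.44,0,0,0,0.05,0,0,-1.8,0,0,0,0.05]
}}

```text
clock: 10.28
position: [0.5596, 0.1371, 0.1392]
eef_rot: [3.136, 0.001, 2.261]
ft_force: [-4.3, 1.8, 12.2]
gripper_width: 0.056
grasp_force: 65.5
```

Call:
{"name": "nudge_tcp", "arguments": {
  "motion": [0,0,-0.36,0,0,0,0.05,0,0,-0.72,0,0,0,0.05,0,0,-1.08,0,0,0,0.05,0,0,-1.44,0,0,0,0.05,0,0,-1.72,0,0,0,0.05]
}}

```text
clock: 10.7
position: [0.5601, 0.1369, 0.1392]
eef_rot: [3.137, 0.005, 2.691]
ft_force: [-3.2, 1.3, 11.6]
gripper_width: 0.056
grasp_force: 65.4
```

Call:
{"name": "nudge_tcp", "arguments": {
  "motion": [0,0,0,0,0,0,0.05,0,0,0,0,0,0,0.05]
}}

```text
clock: 10.87
position: [0.5602, 0.1368, 0.1392]
eef_rot: [3.137, 0.005, 2.688]
ft_force: [-2.8, 1.4, 10.9]
gripper_width: 0.0559
grasp_force: 65.4
```

```bash
python3 -c "
from h import *
c=snap('side');d=snap('scene');print(bot.observe()['torque'])
A=cv2.resize(c['im'][160:240,220:320],(400,320));B=cv2.resize(d['im'][130:210,170:270],(400,320))
cv2.imwrite('pics/k.png',np.hstack([A,B])[:,:,::-1])"
```

```text
[0.18992962 0.59634285 0.14336381]
```

View pics/k.png

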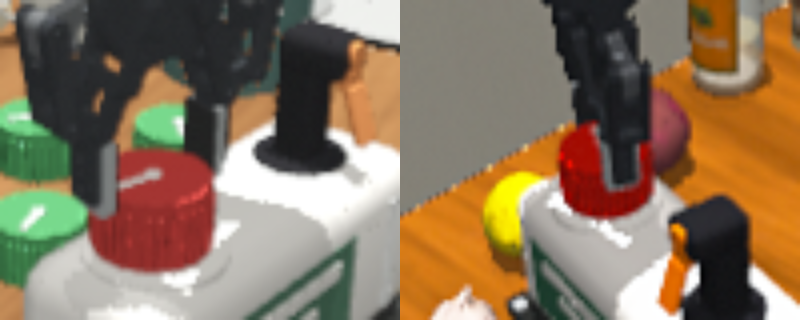

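The bar still lies along the finger axis, so the cap turned the full ~75° with the gripper and is still down. Lifting straight up by 68 mm.

Call:
{"name": "nudge_tcp", "arguments": {
  "motion": [0,0,0,0,0,-0.2,0.05,0,0,0,0,0,-0.4,0.05,0,0,0,0,0,-0.6,0.05,0,0,0,0,0,-0.8,0.05,0,0,0,0,0,-1,0.05]
}}

```text
clock: 11.38
position: [0.5576, 0.1357, 0.1852]
eef_rot: [-3.141, -0.0, 2.687]
ft_force: [-0.5, -0.1, -0.4]
gripper_width: 0.0557
grasp_force: 64.2
```

Call:
{"name": "nudge_tcp", "arguments": {
  "motion": [0,0,0,0,0,-0.2,0.05,0,0,0,0,0,-0.32,0.05,0,0,0,0,0,-0.36,0.05,0,0,0,0,0,-0.36,0.05,0,0,0,0,0,-0.36,0.05]
}}

```text
clock: 11.8
position: [0.5576, 0.1357, 0.2022]
eef_rot: [-3.141, -0.001, 2.687]
ft_force: [0.1, 0.5, -0.1]
gripper_width: 0.0558
grasp_force: 64.2
```

Call:
{"name": "nudge_tcp", "arguments": {
  "motion": [0,0,0,0,0,0,0.05,0,0,0,0,0,0,0.05,0,0,0,0,0,0,0.05,0,0,0,0,0,0,0.05,0,0,0,0,0,0,0.05]
}}

```text
clock: 12.22
position: [0.5577, 0.1358, 0.2024]
eef_rot: [-3.141, -0.0, 2.687]
ft_force: [-0.3, -1.1, 0.2]
gripper_width: 0.0559
grasp_force: 64.2
```

```bash
python3 -c "
from h import *
c=snap('side');d=snap('scene')
A=cv2.resize(c['im'][130:230,220:320],(400,400));B=cv2.resize(d['im'][110:210,170:270],(400,400))
cv2.imwrite('pics/l.png',np.hstack([A,B])[:,:,::-1])"
```

```text
(no output)
```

View pics/l.png

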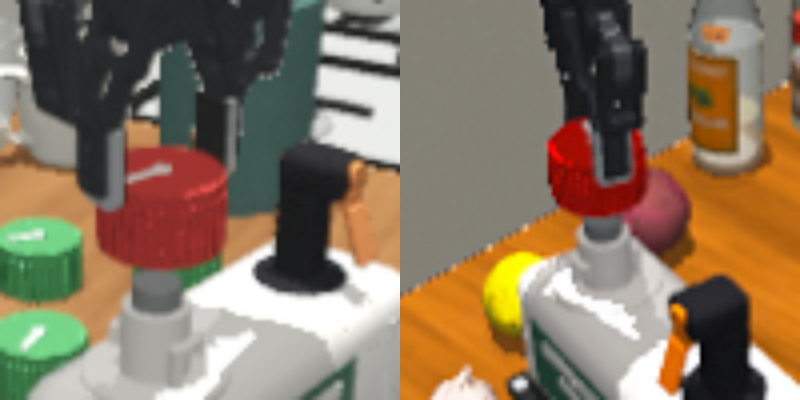

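The cap is off and held upright above the bare neck. I raise it slightly, settle, and hand in.

Scaled: -0.008 m is -0.16, -0.004 m is -0.08.

Call:
{"name": "nudge_tcp", "arguments": {
  "motion": [0,0,0,0,0,-0.08,0.05,0,0,0,0,0,-0.16,0.05,0,0,0,0,0,-0.16,0.05,0,0,0,0,0,-0.16,0.05,0,0,0,0,0,-0.16,0.05]
}}

```text
clock: 12.73
position: [0.5579, 0.1358, 0.2109]
eef_rot: [3.141, 0.0, 2.687]
ft_force: [-0.4, 1.0, -0.1]
gripper_width: 0.0563
grasp_force: 64.2
```

Call:
{"name": "nudge_tcp", "arguments": {
  "motion": [0,0,0,0,0,0,0.05,0,0,0,0,0,0,0.05,0,0,0,0,0,0,0.05,0,0,0,0,0,0,0.05]
}}

```text
clock: 13.07
position: [0.5578, 0.1358, 0.2105]
eef_rot: [-3.141, -0.0, 2.687]
ft_force: [-0.3, -0.3, 0.8]
gripper_width: 0.056
grasp_force: 64.2
```

```bash
python3 -c "
from bench import bot
print(bot.sign_off())"
```

```text
the job is handed in; nothing more can be done
None
```

I squeezed and released the trigger, pressed, twisted (about 75°) and lifted off the cap, and handed the job in at 13.1 s with the cap held upright and steady about 6 cm above its shut position; sign-off returned no verdict.

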